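# Tighten a tube clamp screw with a click driver

### The job

Take the square-handled click driver out of its stand, seat its square bit fully in the socket of the clamp screw on the tube fixture and turn it clockwise (seen from above) until you feel it click; stop at once, without driving the handle on to its end stop. Then lift the driver out and put it back upright in its own hole in the stand, leaving the screw tight and the other things alone.

Things in the scene. Friction and masses are not known exactly. Their poses are not given: they have to be found in the camera images.
- grip (a point): click driver, centre of its upright black rubber handle: 30 x 30 mm square, 60 mm tall (30 mm above and below this point), plus a 5 mm steel button on top; in the stand it is 80 mm above the table. Bit tip 75 mm below this point. x, y normal to the handle's flats, z up. About 0.63 kg. Grip two opposite flats firmly (40 N is enough), or the handle may slip round in the fingers before the click.
- bit_tip (a point): centre of the lower end of the driver's square steel bit, 14 x 14 mm, 45 mm long; last 4 mm taper to 9 mm. x, y normal to the flats, at rest parallel to the handle's. At about 0.5 N m about its axis the handle breaks over: it runs on clockwise, the torque falling to 0.2 N m within 0.17 rad, the bit standing still (the click). End stop 0.3 rad on; stop before 0.25 rad. Eased back, it resets.
- screw_mouth (a point): centre of the mouth of the square socket in the clamp screw: knurled steel head, 36 mm in diameter, upright on the aluminium block of the tube fixture; mouth 62 mm above the table. Socket 16 mm square, 14 mm deep, straight walls; x, y normal to the walls, z up. 2 mm wider than the bit: about 0.15 rad of free play either way. Nothing within 45 mm of its axis is taller.
- screw_mark (a point): small black dot on the screw's top rim, 14.8 mm from its axis along the socket's +x. It shows the screw turning. Turned clockwise from above, the screw resists with 0.28 to 0.37 N m at first and 0.3 N m more per rad; the click comes after 0.3 to 0.9 rad of screw turn, not known beforehand. The screw stays where it is left.
- stand_hole (a point): centre of the mouth of the driver's hole in the grey tool stand (70 x 150 mm, 50 mm tall). Square hole 17 mm wide, 47 mm deep; the driver stands in it with its handle's underside on the stand's top, the tip 45 mm below this point. x, y normal to the hole's walls; the stand's long side runs along y. A pick stands in the other hole, 85 mm away along +y.
- pick: pick with a round black handle, 24 mm thick, in the stand's other hole; 103 mm long, its top 108 mm above the table; origin at its lower tip. Leave it there.
- tube_a: chrome tube with white base, 32 mm in diameter, 85 mm tall, standing between fixture and stand; origin at its foot
- tube_b: another such tube, standing farther off
- tube_c: another such tube, standing farther off
- collar: plain steel ring lying on the table, 48 mm in diameter, 14 mm thick; origin centre of underside
- spanner: plain open-ended spanner, 160 mm, lying far off
- oiler: small white plastic bottle, 44 mm in diameter, 100 mm tall
Mind the look-alikes: they are no part of the job. What is shaped like the part that bears grip but purple is not meant.

How it is judged:
By the outcome, as a careful person would: the job done as asked, in the order asked, and still so for the second after the job is handed in, with the robot touching nothing.
It also fails if it takes over 72 s, if anything falls off the work surface, if the arm or the gripper's body presses on something with over 40 N, if the wrist force passes 120 N, or if a joint passes its speed limit or range.

### The arm

A 7-joint arm with a two-finger parallel gripper is mounted at the origin on the work surface. World frame = base frame: x ahead of the robot, y to its left, z up, the work surface at z = 0. Lengths are in m, angles in rad, forces in N, time in s.
With the tool pointing down it reaches from about 0.4 to 0.875 m from the base axis. Payload 4.4 kg.
Tool frame: the origin (TCP) lies at the very end of the fingers, on their centre line; the grasp point (between the pads) lies 19 mm behind it; z points along the fingers, y is the direction in which the jaws open and shut (so a half turn about z gives the same grasp; the last joint's range is limited). The gripper opens to 85 mm and grips with 20 to 120 N. Pads are 22 mm wide; open, the fingers measure 114 mm over their backs; the gripper's body (76 mm by 85 mm) begins 54 mm behind the grasp point. The pads swing forward as they close: fully open they stand 13 mm farther back than shut.
Start: joints at [-1.207, 0.628, 0.038, 1.517, -0.027, 0.996, -0.02], TCP at [0.271, 0.591, 0.231] pointing down, gripper open.
Joint ranges: [-3.06, 3.06], [-0.37, 2.12], [-1.25, 1.32], [0.18, 2.47], [-1.1, 4.24], [0.23, 1.98], [-2.94, 2.94]. Speed limits (rad/s): [2.57, 2.57, 3.14, 3.14, 3.14, 3.14, 3.14].

### API

Orientations are given as [roll, pitch, yaw] about the fixed x, y, z axes, in that order (R = Rz(yaw) Ry(pitch) Rx(roll)).
In Python, from workcell import observe, cams, r gives the robot as it stands.
- The arm moves only by the tool play_rows, never from a script. Its argument "commands" is a list of rows, each a list of 5 numbers: the shift along the tool's x, y, z in m, then the turn about the tool's z in rad, then the closure, from -1 (fully open) to 1 (shut). In form: [[tx, ty, tz, yaw, jaw], ...]. A call has 1 to 20 rows; each row shifts and turns the commanded pose from where the row before left it, along the tool's axes as they then stand; what a row does not reach is not made up. A row lasts 1/12 s, in which the tool goes at most 41.7 mm and 7.16 degrees, less where a joint would pass 70% of its speed; a pose out of reach is approached as far as the arm can. A call is refused whole if a number of a shift passes 0.0417 or a number of a turn 0.125, either way. A call with a gripper value outside its range is refused whole. The fingers move at their own pace and stop on an object; "force" is the grip in N (left out, the last holds). Time passes only in rows, so rows that do not move let the fingers close. It gives the time, the measured TCP pose, the force and the opening at its end, in the units of the state.
- observe(): the state, without advancing time (a new reading comes with each control period).
- cams.get_image(name): name is "side" or "top"; returns the picture (384x512x3 uint8, blue, green, red); there is no depth.
- cams.camera_info(name): a dict with "intrinsics" (3x3 intrinsics, pixels), "k1" (the pictures are not rectified: a ray, as slopes to the right and down, at radius r is drawn at 1 + k1 r^2 times it, then the intrinsics apply), "view" (4x4, takes a point from world to camera coordinates). Camera axes: x right, y down, z forward; pixel columns grow to the right and rows downward; lengths in m; the calibration is good to about 2 mm. A picture is of the moment at which its call begins. camera_info takes no time and is no camera call.
- r.finish_job(): hands the job in, once; it reports no verdict.
Trained networks look in the newest picture that a camera, given by its name, has taken for a name from the list of things; names that differ only in an ending like _2 or _b are one class to them, and where a whole thing is asked for, a point or a joint stands for the part that bears it (a point fixed in the world has none). Each returns a list of dicts, best first, with "confidence" (0 to 1); they miss things now and then, are a little off and sometimes report something else, mostly with a low value. They report only what shows in the picture. A call takes as long as a camera call. They do not tell look-alikes from the thing itself.
- cams.recognise(camera, target): "location" ([x, y, z] in m, in the coordinates of the camera as it stood for that picture, good to about 4 mm: the middle of the surface that is visible of it).
- cams.pinpoint(camera, target): "location" ([x, y, z] in m, in the coordinates of the camera as it stood for that picture, good to about 4 mm: a listed point, or the origin of a listed thing).
The state is a dict: "time_s": time; "joint_pos": joint angles; "joint_velocities": joint speeds; "joint_efforts": joint torques, N m; "position": TCP position; "tcp_rot": TCP orientation; "contact_force": force on the tool from outside, world axes, zero at the start; "wrist_torque": the same for the moment, N m; "opening": opening from 0.0 (shut) to 1.0 (fully open).
Only numpy, scipy, OpenCV 4.12 (cv2) and the standard library are available. Lean on these libraries where they do the work, as an engineer would, in place of code of your own. Each camera call takes 0.05 s, during which the arm holds its last target. There are 200 camera calls.

## Working session

There is one attempt and no reset: what is moved stays moved. The work goes in short steps, Python scripts to look and compute and a tool call to move; the robot and the scene stay as the last step left them, time stands still between calls to the robot, and variables do not carry over. Pictures are saved under pics/ and viewed, about 8 in all and at most 12, crops included, and the job is handed in when it is done.

Besides the shell and the picture viewer there is one more tool, called as name([rows], argument=value, ...), one row to a line, values as JSON. play_rows: Moves the arm, as the interface text tells. Its arguments: {"type":"object","properties":{"commands":{"type":"array"},"force":{"type":"number"}},"required":["commands"]}

```bash
mkdir -p pics; ls
cat > h.py <<'E'
import numpy as np, cv2
from workcell import observe, cams, r
np.set_printoptions(precision=4,suppress=True)
def info(c):
    i=cams.camera_info(c); return np.array(i["intrinsics"]),i["k1"],np.array(i["view"])
def w(c,p):
    V=info(c)[2]; return (np.linalg.inv(V)@np.r_[p,1])[:3]
def px(c,P):
    K,k,V=info(c); p=V@np.r_[P,1]; s=p[:2]/p[2]; s=s*(1+k*(s@s)); return K[:2,:2]@s+K[:2,2]
def at(c,uv,z):
    "world point on height z seen at pixel uv"
    K,k,V=info(c); d=np.linalg.solve(K,np.r_[uv,1])[:2]; s=d.copy()
    for _ in range(20): s=d/(1+k*(s@s))
    Vi=np.linalg.inv(V); o=Vi[:3,3]; v=Vi[:3,:3]@np.r_[s,1]; return o+v*(z-o[2])/v[2]
E
python3 - <<'E'
from h import *
s=observe(); print({k:np.round(v,3) for k,v in s.items()})
ims=[cams.get_image(c) for c in("side","top")]
for c,im in zip(("side","top"),ims): cv2.imwrite(f"pics/{c}0.png",im); print(c,np.linalg.inv(info(c)[2])[:3,3],info(c)[0][0,0])
for c in("side","top"):
  for t in("grip","screw_mouth","screw_mark","stand_hole","pick","tube_a"):
    for d in cams.pinpoint(c,t)[:4]:
      P=w(c,d["location"]); print(c,t,round(d["confidence"],2),P,px(c,P).round(), {k:v for k,v in d.items() if k not in("confidence","location")})
E
```

```text
pics
{'time_s': np.float64(0.0), 'joint_pos': array([-1.207,  0.629,  0.038,  1.518, -0.027,  0.996, -0.02 ]), 'joint_velocities': array([ 0.001,  0.002,  0.001, -0.002, -0.   , -0.   ,  0.   ]), 'joint_efforts': array([ -0.   , -56.341,   1.226, -19.345,   0.011,   0.01 ,   0.   ]), 'position': array([0.271, 0.59 , 0.23 ]), 'tcp_rot': array([-3.14 , -0.   ,  2.712]), 'contact_force': array([-0.037, -1.52 ,  1.267]), 'wrist_torque': array([ 0.035, -0.027,  0.045]), 'opening': np.float64(0.999)}
side [0.1238 0.3779 0.584 ] 350.1382131924637
top [ 0.4169 -0.0122  0.9272] 424.6740745412662
side grip 0.83 [0.3883 0.1904 0.0158] [233. 300.] {}
side grip 0.82 [0.5497 0.1283 0.0807] [201. 210.] {}
side grip 0.27 [ 0.7078 -0.0601  0.0031] [226. 163.] {}
side screw_mouth 0.48 [ 0.5306 -0.2114  0.062 ] [317. 150.] {}
side screw_mark 0.7 [ 0.5416 -0.2092  0.0616] [313. 149.] {}
side screw_mark 0.25 [ 0.5275 -0.2179  0.0635] [319. 149.] {}
side stand_hole 0.61 [0.5528 0.1334 0.0558] [200. 219.] {}
side stand_hole 0.39 [0.5689 0.214  0.0086] [166. 251.] {}
side pick 0.92 [0.571  0.2181 0.0046] [1
[... 274 characters left out ...]
123. 312.] {}
top grip 0.64 [0.386  0.1927 0.016 ] [174. 260.] {}
top grip 0.47 [ 0.7025 -0.2704 -0.0018] [388. 123.] {}
top screw_mouth 0.59 [ 0.5249 -0.2154  0.0629] [371. 197.] {}
top screw_mark 0.78 [ 0.5411 -0.2109  0.0633] [369. 189.] {}
top screw_mark 0.68 [ 0.7087  0.2214 -0.0018] [171. 116.] {}
top stand_hole 0.71 [ 0.5404 -0.2081  0.0654] [368. 189.] {}
top stand_hole 0.64 [0.5532 0.1312 0.051 ] [204. 181.] {}
top pick 0.47 [0.5596 0.2165 0.0083] [168. 180.] {}
top pick 0.33 [ 0.7037  0.0323 -0.0013] [254. 119.] {}
top tube_a 0.8 [ 0.7022  0.0337 -0.0011] [253. 120.] {}
top tube_a 0.77 [ 0.4265  0.0133 -0.001 ] [259. 243.] {}
top tube_a 0.64 [ 0.7033 -0.062   0.0005] [296. 120.] {}
```

View pics/top0.png

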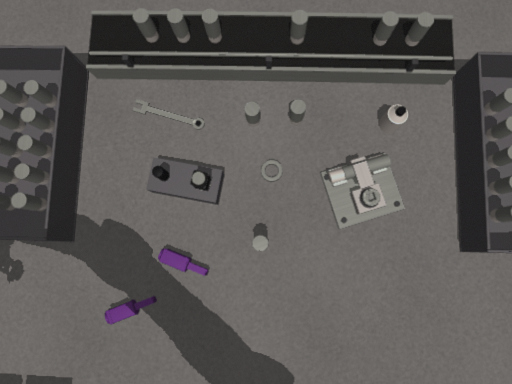

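View pics/side0.png

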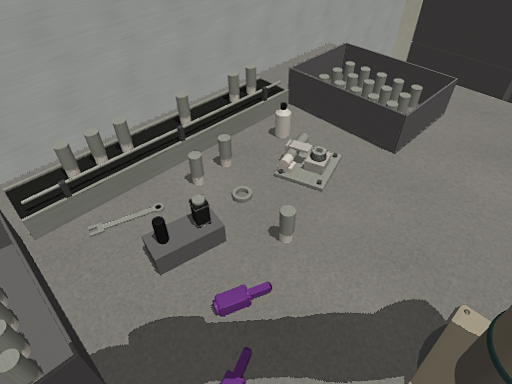

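Grip candidates in the top view are the black driver upright in the stand (199,180) and two purple drivers lying at (175,260) and (123,312). The pick, with a round handle, is at (160,173). I choose the one in the stand. The screw is at (371,197), and tube_a at (260,243) is on the robot's side. Next, a close crop for the choice and the yaws.

Run:
```python
from h import *
im=cv2.imread("pics/top0.png"); sd=cv2.imread("pics/side0.png")
f=lambda a,x,y,s,k:cv2.resize(a[y:y+s,x:x+s],None,fx=k,fy=k,interpolation=cv2.INTER_CUBIC)
g=lambda a:np.clip(a.astype(float)*1.7,0,255).astype(np.uint8)
a=f(im,145,140,80,5);b=f(im,350,175,40,10)
cv2.imwrite("pics/crop1.png",g(np.hstack([a,b])))
# stand yaw: top at z=.05
gr=cv2.cvtColor(im,cv2.COLOR_BGR2GRAY); print(gr[150:210:6,140:230:6])
```

```text
[[106 107 107 104 108 109 109 108 110 110 108 105 109 110 108]
 [110 107 106  73  68 103 109 107 109 106 110 111 111 109 111]
 [107 110  95  92  57  92  92  76  65  63  68 106 108 109 109]
 [106 109  84  25  53  91  93  92  93  94  56  59  83  69  82]
 [106 110  65  42  19  93  93  92  94 129 133  30  94  95  76]
 [103 110  92  95  35  93  92  94  94 134 134  30  93  95 111]
 [107 103  91  93  94  93  94  95  94  37  27  23  94  85 110]
 [107 109  78  60  86  94  95  95  95  94  95  96  95  45 109]
 [105 107 110 107 105 110 114  93  60  82  94  97  96  41 106]
 [107 107 108 107 107 109 109 107 108 107 110 108 108  81 107]]
```

View pics/crop1.png

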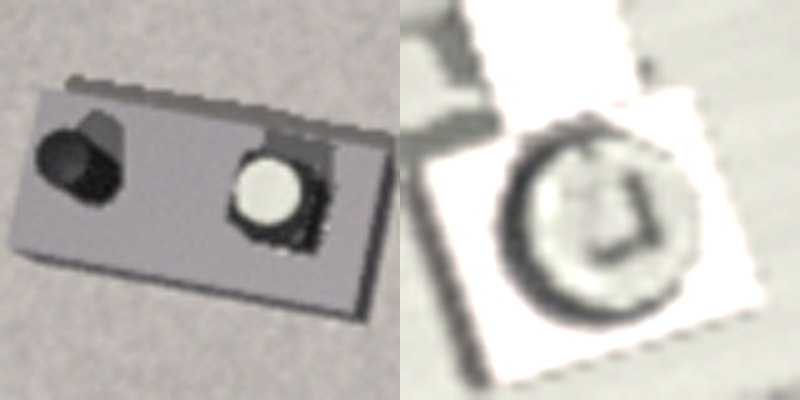

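The crop confirms the black square-handled driver with its round steel button. The pick is at left, and the screw's socket has its walls tilted about 0.28 rad, with the mark at the upper left. Next, the handle pose from a silhouette fit.

```bash
cat >> h.py <<'E'
from scipy.optimize import minimize
def fit(c,im,p0,zb=.05,h=.06,rad=40,show=False):
    "pose x,y,yaw of the handle from its silhouette in camera c"
    k=4; u0=(px(c,np.r_[p0[:2],zb+.03])-rad/2).astype(int)
    g=cv2.cvtColor(im,cv2.COLOR_BGR2GRAY)[u0[1]:u0[1]+rad,u0[0]:u0[0]+rad]
    g=cv2.resize(g,None,fx=k,fy=k,interpolation=cv2.INTER_CUBIC).astype(float)
    def m(p):
        R=np.array([[np.cos(p[2]),-np.sin(p[2])],[np.sin(p[2]),np.cos(p[2])]])
        f=lambda P:(px(c,P)-u0+.5)*k-.5
        A=[f(np.r_[p[:2]+R@[a*.015,b*.015],z]) for a in(-1,1) for b in(-1,1) for z in(zb,zb+h)]
        B=[f(np.r_[p[:2]+.0105*np.array([np.cos(t),np.sin(t)]),zb+h+dz]) for t in np.linspace(0,6.28,16) for dz in(0,.005)]
        o=[]
        for Q in(A,B):
            M=np.zeros(g.shape,np.uint8); cv2.fillConvexPoly(M,cv2.convexHull((np.array(Q)*16).astype(np.int32)),255,cv2.LINE_AA,4); o.append(M/255.)
        return o
    def cost(p):
        A,B=m(p); L=np.where(g<47,1.,0); return np.mean(((L-A)*(1-B))**2)
    best=min((minimize(cost,[p0[0],p0[1],y],method="Nelder-Mead",options=dict(initial_simplex=[[p0[0]+a,p0[1]+b,y+t] for a,b,t in((0,0,0),(.005,0,0),(0,.005,0),(0,0,.15))],xatol=1e-4,fatol=1e-6)) for y in p0[2]+np.linspace(-.4,.4,5)),key=lambda q:q.fun)
    return best.x,best.fun
E
python3 - <<'E'
from h import *
im=cv2.imread("pics/top0.png"); sd=cv2.imread("pics/side0.png")
C=[at("top",np.array(c)/5-.4+[145,140],.05) for c in((40,88),(388,148),(365,320),(12,248))]
C=np.array(C)[:,:2]; print(C, C.mean(0)); 
a=C[0]-C[1];b=C[3]-C[2]; d=C[1]-C[2];e=C[0]-C[3]
for v in(a,b): print("long",np.hypot(*v),np.arctan2(-v[0],v[1]))
for v in(d,e): print("short",np.hypot(*v),np.arctan2(v[1],v[0]))
print("btn",at("top",np.array([267,190])/5-.4+[145,140],.115))
print("screw",at("top",np.array([211,224])/10-.45+[350,175],.062),"mark",at("top",np.array([190,150])/10-.45+[350,175],.062))
W=[at("top",np.array(c)/10-.45+[350,175],.062) for c in((235,175),(255,245),(195,255))]; print(W,[np.arctan2(*(W[0]-W[1])[1::-1]),np.arctan2(*(W[2]-W[1])[::1][:2]*[-1,1])])
print(fit("top",im,[.547,.132,-.15])); print(fit("side",sd,[.549,.130,-.15]))
E
```

```text
[[0.6011 0.2427]
 [0.5784 0.0932]
 [0.5055 0.1   ]
 [0.5322 0.2503]] [0.5543 0.1716]
long 0.15118303027425314 -0.15048290763630603
long 0.15269904269939996 -0.1759726509598684
short 0.0732582126539271 -0.09228108331010826
short 0.06929871601463986 -0.11014010613854616
btn [0.5488 0.132  0.115 ]
screw [ 0.5255 -0.2144  0.062 ] mark [ 0.5407 -0.2103  0.062 ]
[array([ 0.5357, -0.2194,  0.062 ]), array([ 0.5214, -0.2234,  0.062 ]), array([ 0.519 , -0.2111,  0.062 ])] [np.float64(0.26871195123172786), np.float64(0.18926909917776732)]Traceback (most recent call last):
  File "<stdin>", line 11, in <module>
  File "h.py", line 32, in fit
    best=min((minimize(cost,[p0[0],p0[1],y],method="Nelder-Mead",options=dict(initial_simplex=[[p0[0]+a,p0[1]+b,y+t] for a,b,t in((0,0,0),(.005,0,0),(0,.005,0),(0,0,.15))],xatol=1e-4,fatol=1e-6)) for y in p0[2]+np.linspace(-.4,.4,5)),key=lambda q:q.fun)
  File "h.py", line 32, in <genexpr>
    best=min((minimize(cost,[p0[0],p0[1],y],method="Nelder-Mead",options=dict(initial_simplex=[[p0[0]+a,p0[1]+b,y+t] for a,b,t in((0,0,0),(.005,0,0),(0,.005,0),(0,0,.15))
[... 542 characters left out ...]
(p); L=np.where(g<47,1.,0); return np.mean(((L-A)*(1-B))**2)
        ~^^^
  File "h.py", line 25, in m
    B=[f(np.r_[p[:2]+.0105*np.array([np.cos(t),np.sin(t)]),zb+h+dz]) for t in np.linspace(0,6.28,16) for dz in(0,.005)]
       ~^^^^^^^^^^^^^^^^^^^^^^^^^^^^^^^^^^^^^^^^^^^^^^^^^^^^^^^^^^^^
  File "h.py", line 23, in <lambda>
    f=lambda P:(px(c,P)-u0+.5)*k-.5
                ~~^^^^^
  File "h.py", line 9, in px
    K,k,V=info(c); p=V@np.r_[P,1]; s=p[:2]/p[2]; s=s*(1+k*(s@s)); return K[:2,:2]@s+K[:2,2]
          ~~~~^^^
  File "h.py", line 5, in info
    i=cams.camera_info(c); return np.array(i["intrinsics"]),i["k1"],np.array(i["view"])
ValueError: time passes only in moves, steps and waits
```

```bash
sed -i 's/^def info(c):/import functools\n@functools.lru_cache(None)\ndef info(c):/' h.py
python3 - <<'E'
from h import *
im=cv2.imread("pics/top0.png"); sd=cv2.imread("pics/side0.png")
print(fit("top",im,[.547,.132,-.15])); print(fit("side",sd,[.549,.130,-.15])); print(observe()["time_s"])
E
```

```text
(array([ 0.5491,  0.1313, -0.3568]), np.float64(0.08666558655324874))
(array([ 0.5494,  0.1325, -0.4071]), np.float64(0.08049787200699025))
0.7
```

Run:
```python
from h import *
out=[]
for c,p in(("top",[.5491,.1313]),("side",[.5494,.1325])):
  im=cv2.imread(f"pics/{c}0.png"); u0=(px(c,np.r_[p,.08])-20).astype(int)
  for y in(-.15,-.38):
    g=cv2.convertScaleAbs(cv2.resize(im[u0[1]:u0[1]+40,u0[0]:u0[0]+40],None,fx=7,fy=7,interpolation=cv2.INTER_CUBIC),alpha=2)
    R=np.array([[np.cos(y),-np.sin(y)],[np.sin(y),np.cos(y)]])
    for z in(.05,.11):
      Q=[(px(c,np.r_[np.array(p)+R@(.015*np.array(s)),z])-u0+.5)*7-.5 for s in((1,1),(1,-1),(-1,-1),(-1,1))]
      cv2.polylines(g,[np.array(Q).astype(int)],True,(0,255,255) if z>.1 else (0,0,255),1)
    out.append(g)
cv2.imwrite("pics/ov.png",np.vstack([np.hstack(out[:2]),np.hstack(out[2:])]))
```

```text
(no output)
```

View pics/ov.png

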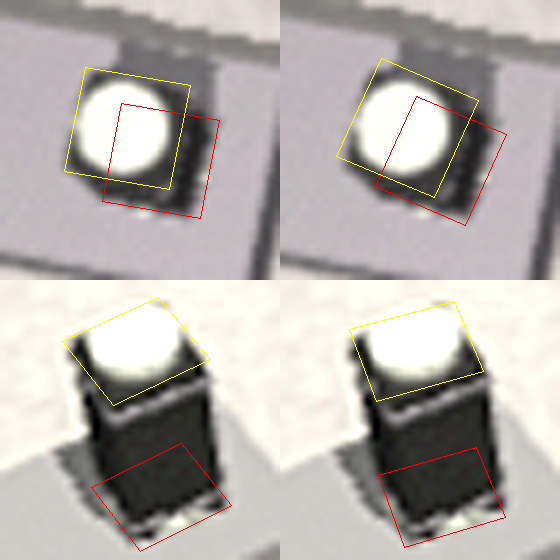

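The overlay shows yaw about -0.16 matches the edges, so the handle is parallel to the stand. Driver is at about (0.549, 0.132). I'll go above it with the jaws along x, tool yaw 1.41.

play_rows([
  [-0.0278,-0.0188,0,0,-1],
  [-0.0278,-0.0188,0,0,-1],
  [-0.0278,-0.0188,0,0,-1],
  [-0.0278,-0.0188,0,0,-1],
  [-0.0278,-0.0188,0,0,-1],
  [-0.0278,-0.0188,0,0,-1],
  [-0.0278,-0.0188,0,0,-1],
  [-0.0278,-0.0188,0,0,-1],
  [-0.0278,-0.0188,0,0,-1],
  [-0.0278,-0.0188,0,0,-1],
  [-0.0278,-0.0188,0,0,-1],
  [-0.0278,-0.0188,0,0,-1],
  [-0.0278,-0.0188,0,0,-1],
  [-0.0278,-0.0188,0,0,-1],
  [-0.0278,-0.0188,0,0,-1],
  [-0.0278,-0.0188,0,0,-1],
], force=60)

```text
time_s: 2.03
position: [0.5506, 0.1306, 0.2315]
tcp_rot: [3.141, 0.0, 2.712]
contact_force: [0.3, -0.7, 0.4]
opening: 0.997
```

play_rows([
  [0,0,0,0.12,-1],
  [0,0,0,0.12,-1],
  [0,0,0,0.12,-1],
  [0,0,0,0.12,-1],
  [0,0,0,0.12,-1],
  [0,0,0,0.12,-1],
  [0,0,0,0.12,-1],
  [0,0,0,0.12,-1],
  [0,0,0,0.12,-1],
  [0,0,0,0.12,-1],
  [0,0,0,0.1,-1],
  [0,0,0,0,-1],
  [0,0,0,0,-1],
])

```text
time_s: 3.12
position: [0.5498, 0.1323, 0.2313]
tcp_rot: [3.141, 0.0, 1.415]
contact_force: [-0.3, -0.8, -0.1]
opening: 0.998
```

play_rows([
  [0,0,0.02,0,-1],
  [0,0,0.02,0,-1],
  [0,0,0.02,0,-1],
  [0,0,0.02,0,-1],
  [0,0,0.02,0,-1],
  [0,0,0.02,0,-1],
  [0,0,0.02,0,-1],
  [0,0,0.015,0,-1],
  [0,0,0.01,0,-1],
  [0,0,0.005,0,-1],
  [0,0,0,0,-1],
  [0,0,0,0,-1],
])

```text
time_s: 4.12
position: [0.5503, 0.1321, 0.0617]
tcp_rot: [3.141, -0.0, 1.412]
contact_force: [0.7, 0.1, 0.7]
opening: 0.998
```

play_rows([
  [0,0,0,0,1],
  [0,0,0,0,1],
  [0,0,0,0,1],
  [0,0,0,0,1],
  [0,0,0,0,1],
  [0,0,0,0,1],
  [0,0,0,0,1],
  [0,0,0,0,1],
  [0,0,0,0,1],
  [0,0,0,0,1],
  [0,0,0,0,1],
  [0,0,0,0,1],
], force=60)

```text
time_s: 5.12
position: [0.5501, 0.1323, 0.0619]
tcp_rot: [3.141, -0.001, 1.412]
contact_force: [0.3, 0.2, 5.5]
opening: 0.349
```

Run:
```python
from h import *
s=observe(); print({k:np.round(v,4) for k,v in s.items()})
a=cams.get_image("top");b=cams.get_image("side")
cv2.imwrite("pics/top1.png",a);cv2.imwrite("pics/side1.png",b)
u=px("top",[.55,.13,.08]).astype(int);v=px("side",[.55,.13,.08]).astype(int)
f=lambda im,u:cv2.convertScaleAbs(cv2.resize(im[u[1]-40:u[1]+40,u[0]-40:u[0]+40],None,fx=5,fy=5,interpolation=cv2.INTER_CUBIC),alpha=1.6)
cv2.imwrite("pics/g1.png",np.hstack([f(a,u),f(b,v)]))
```

```text
{'time_s': np.float64(5.1167), 'joint_pos': array([-0.4679,  0.7696,  0.2876,  1.8949, -0.4   ,  0.5325, -0.0685]), 'joint_velocities': array([ 0.001 ,  0.0002, -0.0013,  0.0017,  0.0007, -0.0016, -0.0004]), 'joint_efforts': array([  0.1393, -50.6328,   4.8614, -10.4709,   0.0469,  -0.3804,
         0.0557]), 'position': array([0.5501, 0.1323, 0.0619]), 'tcp_rot': array([ 3.1411, -0.0006,  1.4117]), 'contact_force': array([0.2822, 0.201 , 5.5447]), 'wrist_torque': array([ 0.0313,  0.2101, -0.0491]), 'opening': np.float64(0.3492)}
```

View pics/g1.png

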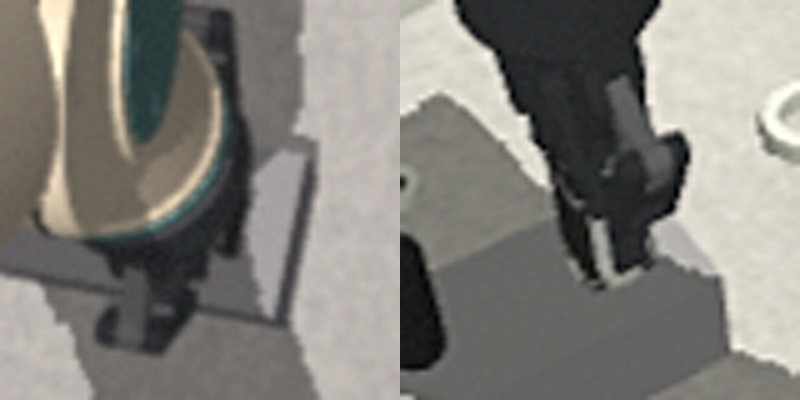

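Gripped at 29.7 mm, so the flats are aligned. Now lifting, then moving over the screw.

play_rows([
  [0,0,-0.005,0,1],
  [0,0,-0.01,0,1],
  [0,0,-0.015,0,1],
  [0,0,-0.02,0,1],
  [0,0,-0.02,0,1],
  [0,0,-0.02,0,1],
  [0,0,-0.02,0,1],
  [0,0,-0.02,0,1],
  [0,0,-0.02,0,1],
  [0,0,-0.01,0,1],
  [0,0,0,0,1],
  [0,0,0,0,1],
])

```text
time_s: 6.22
position: [0.5492, 0.1322, 0.221]
tcp_rot: [-3.141, -0.0, 1.412]
contact_force: [-0.3, -0.1, -5.4]
opening: 0.345
```

Run:
```python
from h import *
s=observe(); print({k:np.round(v,4) for k,v in s.items() if k in("position","tcp_rot","contact_force","wrist_torque","opening")})
a=cams.get_image("top");b=cams.get_image("side")
cv2.imwrite("pics/side2.png",b)
for c in("side","top"):
 for t in("bit_tip","screw_mouth","screw_mark"):
  for d in cams.pinpoint(c,t)[:2]: print(c,t,round(d["confidence"],2),w(c,d["location"]))
out=[]
P=np.array([.5262,-.2145]);y=.26
R=np.array([[np.cos(y),-np.sin(y)],[np.sin(y),np.cos(y)]])
for c,im in(("top",cv2.imread("pics/top0.png")),("side",b)):
  u0=(px(c,np.r_[P,.062])-15).astype(int);k=13
  g=cv2.convertScaleAbs(cv2.resize(im[u0[1]:u0[1]+30,u0[0]:u0[0]+30],None,fx=k,fy=k,interpolation=cv2.INTER_CUBIC),alpha=1.2)
  f=lambda q:((px(c,np.r_[P+R@np.array(q),.062])-u0+.5)*k-.5).astype(int)
  sq=np.array([f(q) for q in((.008,.008),(.008,-.008),(-.008,-.008),(-.008,.008))])
  ci=np.array([f([.018*np.cos(t),.018*np.sin(t)]) for t in np.linspace(0,6.28,40)])
  cv2.polylines(g,[sq,ci],True,(0,0,255),1); cv2.circle(g,tuple(map(int,f((.0148,0)))),4,(0,255,0),1); out.append(g)
  cv2.imwrite("pics/scr.png",np.hstack(out))
v=px("side",[.55,.13,.17]).astype(int)
```

```text
{'position': array([0.5492, 0.1322, 0.221 ]), 'tcp_rot': array([-3.1409, -0.    ,  1.412 ]), 'contact_force': array([-0.3002, -0.1498, -5.4497]), 'wrist_torque': array([ 0.048 ,  0.1073, -0.0078]), 'opening': np.float64(0.3449)}
side bit_tip 0.78 [0.2999 0.2264 0.0179]
side bit_tip 0.49 [0.3589 0.1216 0.009 ]
side screw_mouth 0.6 [ 0.5305 -0.2131  0.0604]
side screw_mark 0.69 [ 0.5411 -0.2092  0.0646]
side screw_mark 0.54 [ 0.5864 -0.009  -0.0038]
top bit_tip 0.66 [0.3064 0.2277 0.0178]
top bit_tip 0.58 [0.3615 0.1212 0.0181]
top screw_mouth 0.69 [ 0.527  -0.2152  0.0623]
top screw_mouth 0.68 [ 0.7049 -0.0581 -0.0029]
top screw_mark 0.62 [ 0.5387 -0.2113  0.0644]
```

View pics/scr.png

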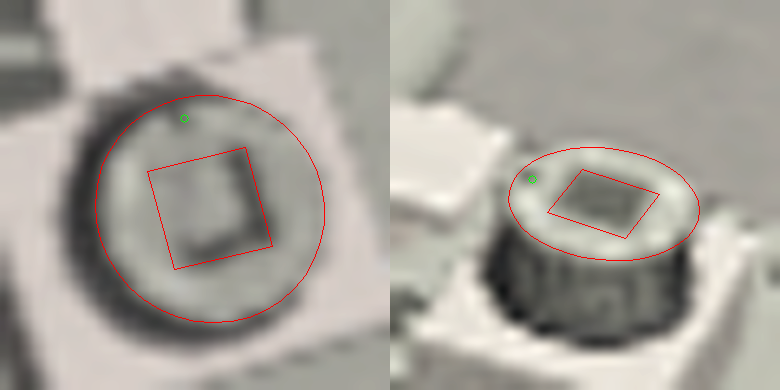

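Both cameras agree with the outline: screw at (0.526, -0.215), yaw 0.26.

play_rows([
  [-0.0123,0.0011,0,0,1],
  [-0.0247,0.0023,0,0,1],
  [-0.0247,0.0023,0,0,1],
  [-0.0247,0.0023,0,0,1],
  [-0.0247,0.0023,0,0,1],
  [-0.0247,0.0023,0,0,1],
  [-0.0247,0.0023,0,0,1],
  [-0.0247,0.0023,0,0,1],
  [-0.0247,0.0023,0,0,1],
  [-0.0247,0.0023,0,0,1],
  [-0.0247,0.0023,0,0,1],
  [-0.0247,0.0023,0,0,1],
  [-0.0247,0.0023,0,0,1],
  [-0.0247,0.0023,0,0,1],
  [-0.0123,0.0011,0,0,1],
  [0,0,0.02,-0.1,1],
  [0,0,0.02,-0.1,1],
  [0,0,0.01,-0.1,1],
  [0,0,0,-0.1,1],
  [0,0,0,-0.019,1],
])

```text
time_s: 8.28
position: [0.5258, -0.2143, 0.1704]
tcp_rot: [-3.14, -0.002, 1.834]
contact_force: [0.8, -0.5, -5.4]
opening: 0.348
```

play_rows([
  [0,0,0,0,1],
  [0,0,0,0,1],
  [0,0,0,0,1],
])

```text
time_s: 8.53
position: [0.5271, -0.2145, 0.1718]
tcp_rot: [3.141, 0.001, 1.829]
contact_force: [1.2, -0.4, -5.8]
opening: 0.349
```

Run:
```python
from h import *
s=observe(); print({k:np.round(v,4) for k,v in s.items() if k in("position","tcp_rot","contact_force","wrist_torque","opening")})
b=cams.get_image("side");a=cams.get_image("top")
out=[]
p=s["position"];y=s["tcp_rot"][2]-np.pi/2
R=np.array([[np.cos(y),-np.sin(y)],[np.sin(y),np.cos(y)]])
for c,im in(("side",b),("top",a)):
  u0=(px(c,[.526,-.2148,.09])-[20,25]).astype(int);k=10
  g=cv2.convertScaleAbs(cv2.resize(im[u0[1]:u0[1]+50,u0[0]:u0[0]+40],None,fx=k,fy=k,interpolation=cv2.INTER_CUBIC),alpha=1.2)
  for z,h in((p[2]-.0569,.0045),(p[2]-.0529,.007),(p[2]-.0569+.045,.007)):
    Q=np.array([(px(c,np.r_[p[:2]+R@(h*np.array(q)),z])-u0+.5)*k-.5 for q in((1,1),(1,-1),(-1,-1),(-1,1))]).astype(int)
    cv2.polylines(g,[Q],True,(0,0,255),1)
  out.append(g)
cv2.imwrite("pics/tip.png",np.hstack(out))
```

```text
{'position': array([ 0.5271, -0.2145,  0.1718]), 'tcp_rot': array([3.1408, 0.0007, 1.829 ]), 'contact_force': array([ 1.2324, -0.4419, -5.7545]), 'wrist_torque': array([-0.0035,  0.0436, -0.0195]), 'opening': np.float64(0.349)}
```

View pics/tip.png

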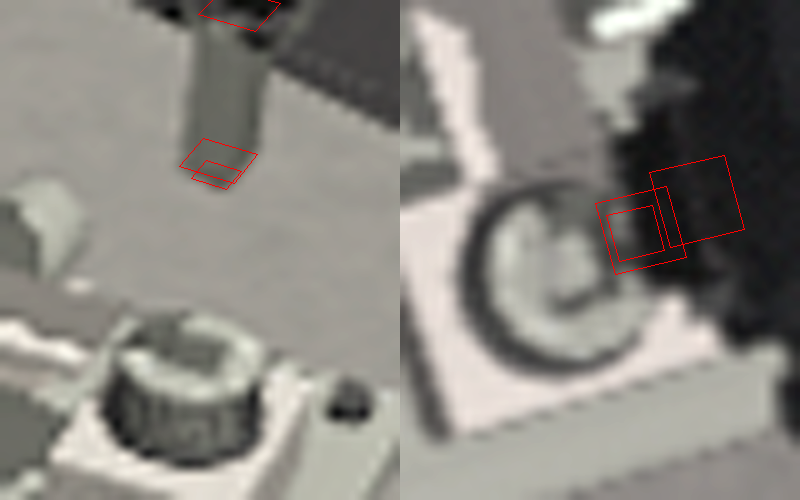

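The hanging bit matches the predicted outline to about 1 mm in both views. Lowering with force checks.

play_rows([
  [0,-0.001,0.01,0,1],
  [0,0,0.015,0,1],
  [0,0,0.01,0,1],
  [0,0,0.006,0,1],
  [0,0,0.004,0,1],
  [0,0,0.003,0,1],
  [0,0,0.003,0,1],
  [0,0,0.002,0,1],
  [0,0,0,0,1],
  [0,0,0,0,1],
])

```text
time_s: 9.47
position: [0.526, -0.2147, 0.1185]
tcp_rot: [3.141, 0.0, 1.831]
contact_force: [-0.4, -0.0, -5.1]
opening: 0.345
```

play_rows([
  [0,0,0.002,0,1],
  [0,0,0.002,0,1],
  [0,0,0,0,1],
  [0,0,0,0,1],
])

```text
time_s: 9.8
position: [0.5262, -0.2147, 0.1146]
tcp_rot: [3.141, 0.001, 1.831]
contact_force: [-0.2, 0.6, -4.0]
opening: 0.35
```

play_rows([
  [0,0,0.002,0,1],
  [0,0,0.0015,0,1],
  [0,0,0,0,1],
  [0,0,0,0,1],
])

```text
time_s: 10.13
position: [0.5266, -0.2148, 0.1108]
tcp_rot: [3.14, 0.001, 1.831]
contact_force: [1.9, -1.8, -6.7]
opening: 0.351
```

play_rows([
  [0,0,0.002,0,1],
  [0,0,0.002,0,1],
  [0,0,0,0,1],
  [0,0,0,0,1],
])

```text
time_s: 10.47
position: [0.5265, -0.2148, 0.1068]
tcp_rot: [3.14, 0.001, 1.831]
contact_force: [4.1, -1.0, -5.4]
opening: 0.347
```

play_rows([
  [0,0,0.001,0,1],
  [0,0,0.0005,0,1],
  [0,0,0,0,1],
  [0,0,0,0,1],
])

```text
time_s: 10.8
position: [0.5265, -0.2147, 0.1055]
tcp_rot: [3.14, 0.001, 1.831]
contact_force: [3.7, -1.0, -2.4]
opening: 0.354
```

Run:
```python
from h import *
s=observe(); print({k:np.round(v,4) for k,v in s.items() if k in("position","tcp_rot","contact_force","wrist_torque","opening","joint_pos")})
```

```text
{'joint_pos': array([ 0.1961,  0.6927,  0.2216,  1.8658, -0.2482,  0.6084,  0.8326]), 'position': array([ 0.5265, -0.2147,  0.1055]), 'tcp_rot': array([3.1404, 0.0008, 1.8308]), 'contact_force': array([ 3.6962, -0.9794, -2.3916]), 'wrist_torque': array([-0.3229, -1.0857,  0.0078]), 'opening': np.float64(0.3539)}
```

play_rows([
  [0,0.0005,0.0005,0,1],
  [0,0,0.0005,0,1],
  [0,0,0,0,1],
  [0,0,0,0,1],
])

```text
time_s: 11.13
position: [0.5266, -0.2147, 0.1048]
tcp_rot: [3.141, 0.001, 1.831]
contact_force: [2.4, -1.1, 3.5]
opening: 0.35
```

Seated: bottom contact at z=0.1048 (0.105 predicted). Turning clockwise in small steps while reading the torque.

```bash
cat > o.py <<'E'
from h import *
s=observe(); print(s["time_s"].round(2),"p",s["position"],"yaw",s["tcp_rot"].round(4),"F",s["contact_force"].round(1),"T",s["wrist_torque"].round(3),"e7",round(float(s["joint_efforts"][6]),3),round(float(s["opening"]),3))
E
python3 o.py
```

```text
Traceback (most recent call last):
  File "o.py", line 2, in <module>
    s=observe(); print(s["time_s"].round(2),"p",s["position"],"yaw",s["tcp_rot"].round(4),"F",s["contact_force"].round(1),"T",s["wrist_torque"].round(3),"e7",round(float(s["joint_efforts"][6]),3),round(float(s["opening"]),3))
                       ^^^^^^^^^^^^^^^^^
AttributeError: 'float' object has no attribute 'round'
```

play_rows([
  [0,0,0,0.04,1],
  [0,0,0,0.04,1],
  [0,0,0,0.04,1],
  [0,0,0,0,1],
])

```text
time_s: 11.47
position: [0.527, -0.2146, 0.1048]
tcp_rot: [3.14, 0.001, 1.711]
contact_force: [3.9, -0.5, 3.6]
opening: 0.342
```

```bash
python3 o.py
```

```text
Traceback (most recent call last):
  File "o.py", line 2, in <module>
    s=observe(); print(s["time_s"].round(2),"p",s["position"],"yaw",s["tcp_rot"].round(4),"F",s["contact_force"].round(1),"T",s["wrist_torque"].round(3),"e7",round(float(s["joint_efforts"][6]),3),round(float(s["opening"]),3))
                       ^^^^^^^^^^^^^^^^^
AttributeError: 'float' object has no attribute 'round'
```

play_rows([
  [0,0,0,0.04,1],
  [0,0,0,0.04,1],
  [0,0,0,0,1],
])

```text
time_s: 11.72
position: [0.5271, -0.2146, 0.1048]
tcp_rot: [3.14, 0.001, 1.632]
contact_force: [4.5, -0.6, 4.2]
opening: 0.348
```

```bash
python3 o.py
```

```text
Traceback (most recent call last):
  File "o.py", line 2, in <module>
    s=observe(); print(s["time_s"].round(2),"p",s["position"],"yaw",s["tcp_rot"].round(4),"F",s["contact_force"].round(1),"T",s["wrist_torque"].round(3),"e7",round(float(s["joint_efforts"][6]),3),round(float(s["opening"]),3))
                       ^^^^^^^^^^^^^^^^^
AttributeError: 'float' object has no attribute 'round'
```

play_rows([
  [0,0,0,0.04,1],
  [0,0,0,0.04,1],
  [0,0,0,0,1],
])

```text
time_s: 11.97
position: [0.5271, -0.2146, 0.1048]
tcp_rot: [3.14, 0.001, 1.552]
contact_force: [3.8, -0.4, 4.8]
opening: 0.349
```

```bash
python3 o.py
```

```text
Traceback (most recent call last):
  File "o.py", line 2, in <module>
    s=observe(); print(s["time_s"].round(2),"p",s["position"],"yaw",s["tcp_rot"].round(4),"F",s["contact_force"].round(1),"T",s["wrist_torque"].round(3),"e7",round(float(s["joint_efforts"][6]),3),round(float(s["opening"]),3))
                       ^^^^^^^^^^^^^^^^^
AttributeError: 'float' object has no attribute 'round'
```

```bash
sed -i 's/s\["time_s"\].round(2)/round(float(s["time_s"]),2)/' o.py; sed -i 's/^s=observe(); /s={k:np.asarray(v,float) for k,v in observe().items()}; /' o.py; python3 o.py
```

```text
11.97 p [ 0.5271 -0.2146  0.1048] yaw [3.14   0.0007 1.5521] F [ 3.8 -0.4  4.8] T [-0.243 -1.113  0.336] e7 -0.618 0.349
```

play_rows([
  [0,0,0,0.03,1],
  [0,0,0,0.03,1],
  [0,0,0,0,1],
])

```text
time_s: 12.22
position: [0.5272, -0.2146, 0.1048]
tcp_rot: [3.14, 0.0, 1.49]
contact_force: [4.4, -1.0, 6.1]
opening: 0.346
```

```bash
python3 o.py
```

```text
12.22 p [ 0.5272 -0.2146  0.1048] yaw [3.1397 0.0004 1.4898] F [ 4.4 -1.   6.1] T [-0.274 -1.295  0.4  ] e7 -0.569 0.346
```

play_rows([
  [0,0,0,0.03,1],
  [0,0,0,0.03,1],
  [0,0,0,0,1],
])

```text
time_s: 12.47
position: [0.5273, -0.2146, 0.1048]
tcp_rot: [3.14, 0.0, 1.43]
contact_force: [5.2, -0.5, 4.3]
opening: 0.342
```

```bash
python3 o.py
```

```text
12.47 p [ 0.5273 -0.2146  0.1048] yaw [3.1396 0.0004 1.4298] F [ 5.2 -0.5  4.3] T [-0.21  -1.349  0.448] e7 -0.591 0.342
```

play_rows([
  [0,0,0,0.02,1],
  [0,0,0,0.02,1],
  [0,0,0,0,1],
])

```text
time_s: 12.72
position: [0.5274, -0.2147, 0.1048]
tcp_rot: [3.139, 0.0, 1.39]
contact_force: [4.5, -1.7, 4.8]
opening: 0.345
```

```bash
python3 o.py
```

```text
12.72 p [ 0.5274 -0.2147  0.1048] yaw [3.1395 0.0003 1.3902] F [ 4.5 -1.7  4.8] T [-0.318 -1.346  0.367] e7 -0.551 0.345
```

play_rows([
  [0,0,0,0.02,1],
  [0,0,0,0.02,1],
  [0,0,0,0,1],
])

```text
time_s: 12.97
position: [0.5274, -0.2147, 0.1048]
tcp_rot: [3.139, 0.0, 1.35]
contact_force: [5.0, -0.9, 5.3]
opening: 0.347
```

```bash
python3 o.py
```

```text
12.97 p [ 0.5274 -0.2147  0.1048] yaw [3.1394 0.0003 1.3503] F [ 5.  -0.9  5.3] T [-0.272 -1.398  0.416] e7 -0.563 0.347
```

```bash
cat > t.py <<'E'
from h import *
T=[];E=[]
for i in range(5):
    s=observe(); T.append(s["wrist_torque"][2]); E.append(s["joint_efforts"][6])
    if i<4: im=cams.get_image("side")
cv2.imwrite("pics/last.png",im)
print(round(float(s["time_s"]),2),"yaw",round(float(s["tcp_rot"][2]),4),"T",np.round(T,3),round(np.mean(T),3),"e7",round(np.mean(E),3))
E
python3 t.py
```

```text
13.17 yaw 1.3511 T [0.416 0.385 0.426 0.438 0.446] 0.422 e7 -0.467
```

play_rows([
  [0,0,0,0.02,1],
  [0,0,0,0.02,1],
  [0,0,0,0,1],
])

```text
time_s: 13.42
position: [0.5275, -0.2147, 0.1048]
tcp_rot: [3.139, 0.0, 1.31]
contact_force: [4.9, -1.5, 5.4]
opening: 0.343
```

```bash
python3 t.py
```

```text
13.62 yaw 1.3111 T [0.447 0.428 0.436 0.428 0.424] 0.432 e7 -0.479
```

play_rows([
  [0,0,0,0.02,1],
  [0,0,0,0.02,1],
  [0,0,0,0,1],
])

```text
time_s: 13.87
position: [0.5275, -0.2147, 0.1048]
tcp_rot: [3.139, 0.0, 1.27]
contact_force: [4.9, -0.6, 4.4]
opening: 0.343
```

```bash
python3 t.py
```

```text
14.07 yaw 1.2711 T [0.443 0.483 0.432 0.47  0.471] 0.46 e7 -0.49
```

play_rows([
  [0,0,0,0.02,1],
  [0,0,0,0.02,1],
  [0,0,0,0,1],
])

```text
time_s: 14.32
position: [0.5276, -0.2148, 0.1048]
tcp_rot: [3.139, 0.0, 1.23]
contact_force: [5.7, -0.8, 4.0]
opening: 0.343
```

```bash
python3 t.py
```

```text
14.52 yaw 1.2311 T [0.495 0.417 0.496 0.434 0.418] 0.452 e7 -0.497
```

play_rows([
  [0,0,0,0.02,1],
  [0,0,0,0.02,1],
  [0,0,0,0,1],
])

```text
time_s: 14.77
position: [0.5276, -0.2147, 0.1048]
tcp_rot: [3.139, -0.0, 1.19]
contact_force: [5.1, -1.6, 4.7]
opening: 0.346
```

```bash
python3 t.py
```

```text
14.97 yaw 1.1911 T [0.473 0.47  0.484 0.476 0.454] 0.471 e7 -0.511
```

play_rows([
  [0,0,0,0.02,1],
  [0,0,0,0.015,1],
  [0,0,0,0,1],
])

```text
time_s: 15.22
position: [0.5277, -0.2148, 0.1048]
tcp_rot: [3.139, -0.0, 1.156]
contact_force: [4.7, -2.1, 4.2]
opening: 0.345
```

```bash
python3 t.py
```

```text
15.42 yaw 1.1562 T [0.495 0.545 0.448 0.527 0.481] 0.499 e7 -0.52
```

play_rows([
  [0,0,0,0.02,1],
  [0,0,0,0.015,1],
  [0,0,0,0,1],
])

```text
time_s: 15.67
position: [0.5277, -0.2148, 0.1048]
tcp_rot: [3.139, -0.0, 1.121]
contact_force: [6.2, -1.9, 4.0]
opening: 0.346
```

```bash
python3 t.py
```

```text
15.87 yaw 1.1212 T [0.482 0.548 0.481 0.47  0.506] 0.497 e7 -0.53
```

play_rows([
  [0,0,0,0.02,1],
  [0,0,0,0.015,1],
  [0,0,0,0,1],
])

```text
time_s: 16.12
position: [0.5278, -0.2149, 0.1048]
tcp_rot: [3.139, -0.0, 1.085]
contact_force: [6.5, -1.1, 3.7]
opening: 0.345
```

```bash
python3 t.py
```

```text
16.32 yaw 1.086 T [0.455 0.516 0.43  0.413 0.479] 0.459 e7 -0.482
```

play_rows([
  [0,0,0,0.02,1],
  [0,0,0,0.015,1],
  [0,0,0,0,1],
])

```text
time_s: 16.57
position: [0.5278, -0.2149, 0.1048]
tcp_rot: [3.139, -0.0, 1.05]
contact_force: [5.6, -1.8, 4.2]
opening: 0.343
```

```bash
python3 t.py
```

```text
16.77 yaw 1.0506 T [0.415 0.346 0.353 0.393 0.367] 0.375 e7 -0.409
```

play_rows([
  [0,0,0,0.02,1],
  [0,0,0,0.02,1],
  [0,0,0,0,1],
])

```text
time_s: 17.02
position: [0.5278, -0.2149, 0.1048]
tcp_rot: [3.138, -0.001, 1.009]
contact_force: [6.6, -1.7, 3.7]
opening: 0.346
```

```bash
python3 t.py
```

```text
17.22 yaw 1.0101 T [0.277 0.281 0.308 0.258 0.263] 0.277 e7 -0.314
```

play_rows([
  [0,0,0,0.02,1],
  [0,0,0,0.02,1],
  [0,0,0,0,1],
])

```text
time_s: 17.47
position: [0.5279, -0.2149, 0.1048]
tcp_rot: [3.138, -0.001, 0.969]
contact_force: [6.1, -1.3, 4.4]
opening: 0.349
```

```bash
python3 t.py
```

```text
17.67 yaw 0.9697 T [0.157 0.156 0.137 0.193 0.227] 0.174 e7 -0.203
```

That is the click: torque rose to 0.50, then fell to 0.17 N m over about 0.14 rad. Stopping here, easing back to reset the handle and centre the bit in its play.

play_rows([
  [0,0,0,-0.04,1],
  [0,0,0,-0.04,1],
  [0,0,0,-0.04,1],
  [0,0,0,-0.04,1],
  [0,0,0,-0.03,1],
  [0,0,0,0,1],
])

```text
time_s: 18.17
position: [0.5277, -0.2148, 0.1048]
tcp_rot: [3.139, -0.001, 1.161]
contact_force: [5.5, -2.0, 4.9]
opening: 0.345
```

```bash
python3 t.py
```

```text
18.37 yaw 1.1602 T [0.245 0.291 0.304 0.321 0.254] 0.283 e7 -0.22
```

play_rows([
  [0,0,0,-0.03,1],
  [0,0,0,-0.03,1],
  [0,0,0,0,1],
])

```text
time_s: 18.62
position: [0.5276, -0.2147, 0.1048]
tcp_rot: [3.139, -0.001, 1.22]
contact_force: [5.8, -1.4, 5.0]
opening: 0.343
```

```bash
python3 t.py; python3 o.py
```

```text
18.82 yaw 1.2192 T [0.027 0.002 0.053 0.039 0.025] 0.029 e7 0.033
18.82 p [ 0.5275 -0.2147  0.1048] yaw [ 3.1389 -0.0005  1.2192] F [ 6.3 -0.4  5.4] T [-0.304 -1.503  0.025] e7 -0.024 0.346
```

play_rows([
  [0,0.0005,0,-0.04,1],
  [0,0.0005,0,-0.04,1],
  [0,0,0,0,1],
])

```text
time_s: 19.07
position: [0.5274, -0.2147, 0.1048]
tcp_rot: [3.141, -0.001, 1.301]
contact_force: [2.8, -0.9, 6.9]
opening: 0.347
```

```bash
python3 o.py
```

```text
19.07 p [ 0.5274 -0.2147  0.1048] yaw [ 3.1411 -0.0008  1.3006] F [ 2.8 -0.9  6.9] T [-0.165 -0.987  0.011] e7 0.274 0.347
```

play_rows([
  [0,0,-0.002,0,1],
  [0,0,-0.003,0,1],
  [0,0,-0.003,0,1],
  [0,0,0,0,1],
])

```text
time_s: 19.4
position: [0.5271, -0.2143, 0.1112]
tcp_rot: [-3.141, -0.0, 1.3]
contact_force: [5.6, -0.9, -4.0]
opening: 0.345
```

```bash
python3 o.py
```

```text
19.4 p [ 0.5271 -0.2143  0.1112] yaw [-3.1405 -0.0003  1.2997] F [ 5.6 -0.9 -4. ] T [-0.378 -1.54   0.056] e7 -0.055 0.345
```

play_rows([
  [0,0,-0.004,0,1],
  [0,0,-0.005,0,1],
  [0,0,-0.008,0,1],
  [0,0,-0.013,0,1],
  [0,0,-0.02,0,1],
  [0,0,-0.02,0,1],
  [0,0,-0.02,0,1],
  [0,0,-0.02,0,1],
  [0,0,0,0,1],
  [0,0,0,0,1],
  [0,0,0,0,1],
])

```text
time_s: 20.32
position: [0.5253, -0.2137, 0.2206]
tcp_rot: [-3.137, -0.001, 1.3]
contact_force: [-0.0, 1.3, -6.6]
opening: 0.351
```

```bash
python3 o.py
python3 - <<'E'
from h import *
a=cams.get_image("top");b=cams.get_image("side")
cv2.imwrite("pics/side3.png",b)
s=observe();p=np.array(s["position"]);y=s["tcp_rot"][2]-np.pi/2
R=np.array([[np.cos(y),-np.sin(y)],[np.sin(y),np.cos(y)]])
u0=(px("side",[.526,-.2148,.12])-[30,40]).astype(int);k=8
g=cv2.convertScaleAbs(cv2.resize(b[u0[1]:u0[1]+75,u0[0]:u0[0]+60],None,fx=k,fy=k,interpolation=cv2.INTER_CUBIC),alpha=1.2)
for z,h in((p[2]-.0569,.0045),(p[2]-.0529,.007),(p[2]-.0569+.045,.007)):
    Q=np.array([(px("side",np.r_[p[:2]+R@(h*np.array(q)),z])-u0+.5)*k-.5 for q in((1,1),(1,-1),(-1,-1),(-1,1))]).astype(int)
    cv2.polylines(g,[Q],True,(0,0,255),1)
cv2.imwrite("pics/after.png",g)
E
```

```text
20.32 p [ 0.5253 -0.2137  0.2206] yaw [-3.1369 -0.0009  1.3004] F [-0.   1.3 -6.6] T [ 0.044  0.042 -0.024] e7 -0.003 0.351
```

View pics/after.png

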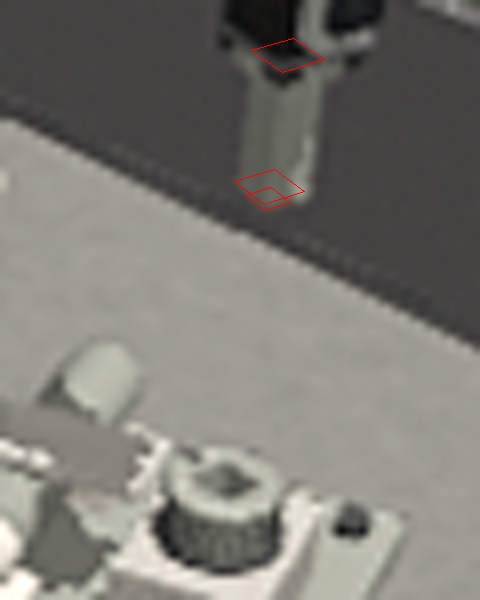

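The driver is clear of the socket and the screw stands alone. The bit tip is within about 1 mm of prediction. Turning back to the stand yaw.

play_rows([
  [0,0,0,-0.06,1],
  [0,0,0,-0.052,1],
  [0,0,0,0,1],
  [0,0,0,0,1],
  [0,0,0,0,1],
])

```text
time_s: 20.83
position: [0.5267, -0.2146, 0.2216]
tcp_rot: [-3.14, -0.0, 1.411]
contact_force: [0.6, -0.4, -6.1]
opening: 0.348
```

play_rows([
  [0.0123,-0.0011,0,0,1],
  [0.0247,-0.0023,0,0,1],
  [0.0247,-0.0023,0,0,1],
  [0.0247,-0.0023,0,0,1],
  [0.0247,-0.0023,0,0,1],
  [0.0247,-0.0023,0,0,1],
  [0.0247,-0.0023,0,0,1],
  [0.0247,-0.0023,0,0,1],
  [0.0247,-0.0023,0,0,1],
  [0.0247,-0.0023,0,0,1],
  [0.0247,-0.0023,0,0,1],
  [0.0247,-0.0023,0,0,1],
  [0.0247,-0.0023,0,0,1],
  [0.0247,-0.0023,0,0,1],
  [0.0126,-0.0011,0,0,1],
  [0,0,0,0,1],
  [0,0,0,0,1],
  [0,0,0,0,1],
  [0,0,0,0,1],
])

```text
time_s: 22.42
position: [0.5499, 0.1301, 0.2224]
tcp_rot: [3.142, 0.001, 1.41]
contact_force: [0.3, 0.0, -7.0]
opening: 0.345
```

```bash
python3 o.py
python3 - <<'E'
from h import *
b=cams.get_image("side");a=cams.get_image("top")
for c in("side","top"):
 for t in("stand_hole","screw_mark","screw_mouth"):
  for d in cams.pinpoint(c,t)[:2]: print(c,t,round(d["confidence"],2),w(c,d["location"]))
s=observe();p=np.array(s["position"]);y=s["tcp_rot"][2]-np.pi/2
R=np.array([[np.cos(y),-np.sin(y)],[np.sin(y),np.cos(y)]])
u0=(px("side",[.55,.132,.10])-[35,40]).astype(int);k=7
g=cv2.convertScaleAbs(cv2.resize(b[u0[1]:u0[1]+80,u0[0]:u0[0]+70],None,fx=k,fy=k,interpolation=cv2.INTER_CUBIC),alpha=1.3)
for P,z,h in((p[:2],p[2]-.0569,.0045),(p[:2],p[2]-.0529,.007),(p[:2],p[2]-.0569+.045,.007),(np.array([.5495,.132]),.05,.0085)):
    Q=np.array([(px("side",np.r_[P+R@(h*np.array(q)),z])-u0+.5)*k-.5 for q in((1,1),(1,-1),(-1,-1),(-1,1))]).astype(int)
    cv2.polylines(g,[Q],True,(0,0,255),1)
cv2.imwrite("pics/ret.png",g)
E
```

```text
22.42 p [0.5499 0.1301 0.2224] yaw [3.1415 0.001  1.4102] F [ 0.3  0.  -7. ] T [-0.014  0.044 -0.01 ] e7 0.0 0.345
side stand_hole 0.75 [0.5485 0.1359 0.0525]
side screw_mark 0.47 [ 0.5449 -0.216   0.0612]
side screw_mark 0.46 [0.7009 0.0327 0.0045]
side screw_mouth 0.51 [ 0.5295 -0.2156  0.0628]
side screw_mouth 0.34 [ 0.7066 -0.062   0.0009]
top stand_hole 0.78 [0.5514 0.1331 0.053 ]
top screw_mark 0.65 [ 0.5388 -0.2162  0.0614]
top screw_mouth 0.66 [ 0.5257 -0.2157  0.0627]
```

View pics/ret.png

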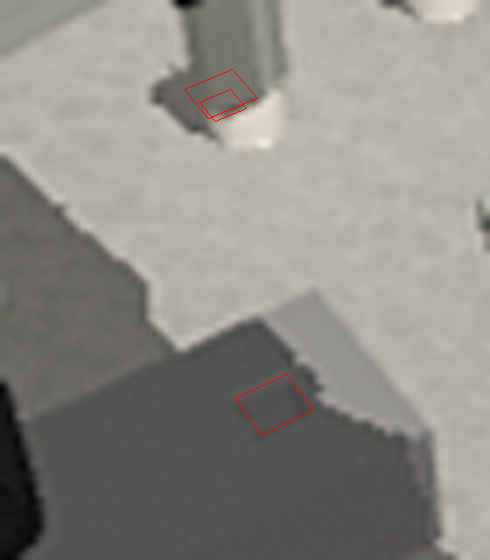

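play_rows([
  [0.0022,0,0.01,0,1],
  [0,0,0.02,0,1],
  [0,0,0.02,0,1],
  [0,0,0.02,0,1],
  [0,0,0.02,0,1],
  [0,0,0.012,0,1],
  [0,0,0.005,0,1],
  [0,0,0,0,1],
  [0,0,0,0,1],
  [0,0,0,0,1],
])

```text
time_s: 23.65
position: [0.5512, 0.1343, 0.1161]
tcp_rot: [3.14, -0.001, 1.413]
contact_force: [0.8, 0.1, -5.8]
opening: 0.343
```

```bash
python3 o.py
python3 - <<'E'
from h import *
b=cams.get_image("side");a=cams.get_image("top")
cv2.imwrite("pics/top4.png",a)
P=np.array([.5258,-.2148])
for n,im,c in(("top0",cv2.imread("pics/top0.png"),"top"),("top4",a,"top"),("side0",cv2.imread("pics/side0.png"),"side"),("side4",b,"side")):
  g=cv2.cvtColor(im,cv2.COLOR_BGR2GRAY).astype(np.float32)
  v=[]
  for t in np.arange(-1,1.01,.1):
    v.append(np.mean([cv2.remap(g,*[np.float32([[q]]) for q in px(c,np.r_[P+rr*np.array([np.cos(t),np.sin(t)]),.062])],cv2.INTER_LINEAR)[0,0] for rr in(.0138,.0148,.0155)]))
  print(n,np.round(v).astype(int))
E
```

```text
23.65 p [0.5512 0.1343 0.1161] yaw [ 3.1398 -0.0007  1.4128] F [ 0.8  0.1 -5.8] T [-0.006  0.041  0.002] e7 -0.0 0.343
top0 [134 136 138 137 136 138 135 135 139 141 140 132 116 104 104 124 131 133
 131 135 143]
top4 [152 146 145 143 146 146 133 113  99 113 137 154 153 151 151 151 146 143
 142 146 150]
side0 [151 151 153 156 148 141 143 146 150 151 144 133 126 129 139 151 159 167
 167 162 159]
side4 [156 153 154 157 165 169 156 139 121 123 141 157 161 161 159 162 167 173
 174 171 168]
```

Polar sampling of the rim shows the mark went from +0.35 to about -0.2 rad, a turn of 0.55 rad that agrees with the tool's turn less the play. Re-reading the settled position before insertion.

Run:
```python
from h import *
for i in range(5):
  print(np.array(observe()["position"]),np.array(observe()["tcp_rot"])); 
  if i<4: cams.get_image("side")
```

```text
[0.5511 0.1343 0.1163] [ 3.1398 -0.0008  1.4128]
[0.551  0.1344 0.1162] [ 3.14   -0.0008  1.4129]
[0.5508 0.1343 0.1161] [ 3.1403 -0.0007  1.4129]
[0.5507 0.1343 0.1159] [ 3.1406 -0.0006  1.4129]
[0.5506 0.1343 0.1158] [ 3.1408 -0.0005  1.4128]
```

play_rows([
  [-0.002,0,0,0,1],
  [0,0,0,0,1],
  [0,0,0.002,0,1],
  [0,0,0.002,0,1],
  [0,0,0.002,0,1],
  [0,0,0,0,1],
  [0,0,0,0,1],
])

```text
time_s: 24.53
position: [0.5498, 0.1322, 0.109]
tcp_rot: [-3.141, 0.0, 1.413]
contact_force: [-0.8, 0.3, -6.7]
opening: 0.347
```

play_rows([
  [0,0,0.002,0,1],
  [0,0,0.002,0,1],
  [0,0,0.001,0,1],
  [0,0,0,0,1],
  [0,0,0,0,1],
])

```text
time_s: 24.95
position: [0.5499, 0.1322, 0.1042]
tcp_rot: [-3.141, 0.0, 1.413]
contact_force: [0.3, -0.1, -6.2]
opening: 0.347
```

Below the mouth level with no contact; continuing down.

play_rows([
  [0,0,0.003,0,1],
  [0,0,0.003,0,1],
  [0,0,0,0,1],
  [0,0,0,0,1],
])

```text
time_s: 25.28
position: [0.5498, 0.1321, 0.098]
tcp_rot: [-3.141, 0.0, 1.413]
contact_force: [-0.1, 0.6, -6.0]
opening: 0.352
```

play_rows([
  [0,0,0.004,0,1],
  [0,0,0.004,0,1],
  [0,0,0.004,0,1],
  [0,0,0.004,0,1],
  [0,0,0,0,1],
  [0,0,0,0,1],
])

```text
time_s: 25.78
position: [0.5497, 0.1321, 0.0818]
tcp_rot: [-3.141, 0.0, 1.413]
contact_force: [0.4, -0.2, -6.3]
opening: 0.343
```

play_rows([
  [0,0,0.004,0,1],
  [0,0,0.004,0,1],
  [0,0,0.004,0,1],
  [0,0,0.004,0,1],
  [0,0,0.002,0,1],
  [0,0,0,0,1],
  [0,0,0,0,1],
])

```text
time_s: 26.37
position: [0.5499, 0.1321, 0.0641]
tcp_rot: [-3.141, 0.0, 1.413]
contact_force: [-0.7, 0.3, -6.1]
opening: 0.345
```

play_rows([
  [0,0,0.001,0,1],
  [0,0,0.001,0,1],
  [0,0,0,0,1],
  [0,0,0,0,1],
])

```text
time_s: 26.7
position: [0.55, 0.1322, 0.0623]
tcp_rot: [-3.142, -0.0, 1.413]
contact_force: [-0.1, -0.6, -7.1]
opening: 0.347
```

play_rows([
  [0,0,0.0007,0,1],
  [0,0,0,0,1],
  [0,0,0,0,1],
  [0,0,0,0,1],
])

```text
time_s: 27.03
position: [0.5501, 0.1322, 0.062]
tcp_rot: [3.141, -0.0, 1.413]
contact_force: [-0.8, 0.4, 0.6]
opening: 0.344
```

```bash
python3 o.py
```

```text
27.03 p [0.5501 0.1322 0.062 ] yaw [ 3.1413 -0.0003  1.4127] F [-0.8  0.4  0.6] T [-0.024  0.386  0.048] e7 0.001 0.344
```

The handle rests on the stand at the same height as at pick-up. Releasing and backing off upward.

play_rows([
  [0,0,0,0,0.2],
  [0,0,0,0,-0.3],
  [0,0,0,0,-1],
  [0,0,0,0,-1],
  [0,0,0,0,-1],
  [0,0,0,0,-1],
  [0,0,0,0,-1],
  [0,0,0,0,-1],
  [0,0,0,0,-1],
  [0,0,0,0,-1],
])

```text
time_s: 27.87
position: [0.55, 0.1322, 0.0616]
tcp_rot: [-3.142, 0.0, 1.413]
contact_force: [0.1, 0.5, 0.0]
opening: 1.001
```

play_rows([
  [0,0,-0.01,0,-1],
  [0,0,-0.015,0,-1],
  [0,0,-0.02,0,-1],
  [0,0,-0.025,0,-1],
  [0,0,-0.025,0,-1],
  [0,0,-0.025,0,-1],
  [0,0,-0.025,0,-1],
  [0,0,-0.015,0,-1],
  [0,0,0,0,-1],
])

```text
time_s: 28.62
position: [0.5522, 0.1323, 0.2259]
tcp_rot: [3.135, -0.003, 1.413]
contact_force: [0.3, 0.1, 0.8]
opening: 1.0
```

play_rows([
  [-0.02,0,0,0,-1],
  [-0.03,0,0,0,-1],
  [-0.03,0,0,0,-1],
  [-0.03,0,0,0,-1],
  [-0.03,0,0,0,-1],
  [-0.03,0,0,0,-1],
  [-0.02,0,0,0,-1],
  [0,0,0,0,-1],
  [0,0,0,0,-1],
  [0,0,0,0,-1],
])

```text
time_s: 29.45
position: [0.52, -0.0546, 0.2213]
tcp_rot: [-3.141, -0.001, 1.413]
contact_force: [0.1, 0.5, 0.9]
opening: 1.001
```

```bash
python3 o.py
python3 - <<'E'
from h import *
b=cams.get_image("side");a=cams.get_image("top")
cv2.imwrite("pics/fin.png",np.hstack([cv2.resize(a[100:320,100:420],(400,275)),cv2.resize(b[100:320,100:420],(400,275))]))
for c in("side","top"):
  for d in cams.pinpoint(c,"grip")[:3]: print(c,round(d["confidence"],2),w(c,d["location"]))
E
```

```text
29.45 p [ 0.52   -0.0546  0.2213] yaw [-3.1408 -0.0008  1.4133] F [0.1 0.5 0.9] T [ 0.027  0.007 -0.011] e7 0.003 1.001
side 0.69 [0.3913 0.1901 0.0148]
side 0.65 [0.5501 0.128  0.0794]
side 0.38 [ 0.5868 -0.0079  0.0008]
top 0.76 [0.2753 0.295  0.0147]
top 0.74 [0.3898 0.194  0.0133]
top 0.63 [0.5487 0.1329 0.0813]
```

View pics/fin.png

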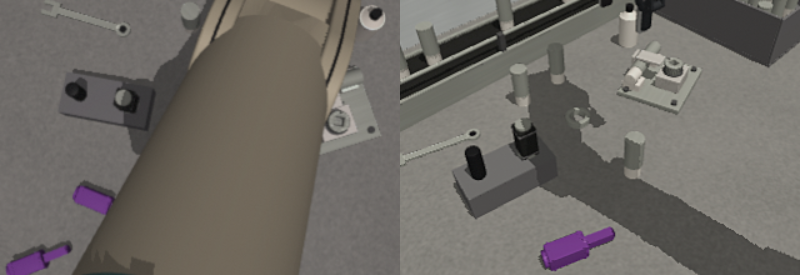

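The driver stands upright in its hole (top view about (125,98), side view (525,138)). Pick, tubes and collar are undisturbed and the arm is clear. Handing in.

```bash
python3 -c "
from workcell import r; print(r.finish_job())"
```

```text
the job is handed in; nothing more can be done
None
```

The clamp screw is tightened to the click, the driver is back upright in its own hole, and the job was handed in at about 30 s.

- **Tightening:** I seated the bit on the socket bottom (contact at the predicted depth) and turned it clockwise in small steps. The torque rose to about 0.50 N m, then fell to about 0.17 N m over an estimated 0.14 rad past the break. I stopped there, short of the 0.25 rad limit, eased back until the torque was near zero, and lifted out.
- **Screw turn:** The rim mark moved about 0.55 rad in the top camera, which fits the tool's turn less the free play. The side camera and the network's mark positions suggested less, about 0.3 to 0.4 rad, but with coarser resolution.
- **Driver return:** It went in without resistance, rested at its pick-up height and was released. The final pictures show it standing in the stand with grip at about (0.549, 0.131, 0.080). The pick, tubes and collar looked undisturbed, and the arm was touching nothing.

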